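# Hook a heat sink into the thermal test cradle and bolt it down

## Robot

A 6-joint arm with a two-finger parallel gripper is mounted at the origin on the work surface. World frame = base frame: x ahead of the robot, y to its left, z up, the work surface at z = 0. Lengths are in m, angles in rad, forces in N, time in s.
With the tool pointing down it reaches from about 0.3 to 0.75 m from the base axis. Payload 8.5 kg.
Tool frame: the origin (TCP) lies on the centre line of the jaws, within the pads' length; the fingertips stand 8 mm ahead of it and the grasp point (between the pads) lies 11 mm behind it; x points along the fingers, z is the direction in which the jaws open and shut, and the axes are right-handed (so a half turn about x gives the same grasp; the last joint's range is limited). The gripper opens to 85 mm and grips with 20 to 120 N. Pads are 22 mm wide; open, the fingers measure 114 mm over their backs; the gripper's body (76 mm by 85 mm) begins 54 mm behind the grasp point. The pads swing forward as they close: fully open they stand 13 mm farther back than shut.
Start: joints at [-1.346, 0.381, 1.297, -0, 1.464, -0.215], TCP at [0.234, -0.498, 0.239] pointing down, gripper open.
Joint ranges: [-3.11, 3.11], [-0.89, 2.33], [0.22, 2.48], [-1.42, 4.56], [0.17, 2.85], [-2.88, 2.88]. Speed limits (rad/s): [2.39, 2.39, 3.14, 3.14, 3.14, 3.14].

## Interface

Orientations are given as a unit quaternion [w, x, y, z].
In Python, from station import r gives the robot as it stands. The module is installed in compiled form; this text tells all that it offers.
- The arm moves only by the shell command python3 -m inch 'ROWS' [FORCE]. ROWS is JSON, a list that holds one entry, the list of rows, each a list of 7 numbers: the closure, from -1 (fully open) to 1 (shut), so that 0 is half open, then the shift along the world's x, y, z in m, then the turn, a rotation vector about the world's x, y, z in units of 6 degrees (1.0 is 6 degrees). In form: [[[claw, tx, ty, tz, wx, wy, wz], ...]]. A call has 1 to 8 rows; each row is the pose to reach, as a shift and turn from the pose commanded when the call began; what a row does not reach only later rows make up. A row lasts 1/12 s, in which the tool goes at most 41.7 mm and 7.16 degrees, less where a joint would pass 70% of its speed; a pose out of reach is approached as far as the arm can. A call with a gripper value outside its range is refused whole. The fingers move at their own pace and stop on an object; FORCE is the grip in N (left out, the last holds). Time passes only in rows, so rows that repeat a pose let the fingers close. It gives the time, the measured TCP pose, the force and the opening at its end, in the units of the state.
- r.state(): the state, without advancing time (a new reading comes with each control period).
- r.read_camera(name): name is "scene" or "top" or "wrist"; returns a dict with "color" (420x560x3 uint8, red, green, blue), "camera_matrix" (3x3 intrinsics, pixels), "R" (3x3) and "t" (3): a world point X has camera coordinates R X + t. Camera axes: x right, y down, z forward; pixel columns grow to the right and rows downward; lengths in m; the calibration is good to about 2 mm. A picture is of the moment at which its call begins. There is no depth.
- r.hand_in(): hands the job in, once; it reports no verdict.
The state is a dict: "clock": time; "qpos": joint angles; "dq": joint speeds; "tau": joint torques, N m; "ee_pos": TCP position; "ee_rot": TCP orientation; "force": force on the tool from outside, world axes, zero at the start; "moment": the same for the moment, N m; "width": finger opening in m.
Only numpy, scipy, OpenCV 4.12 (cv2) and the standard library are available. Lean on these libraries where they do the work, as an engineer would, in place of code of your own. Each camera call takes 0.05 s, during which the arm holds its last target. There are 200 camera calls.

## Task

Mount the big finned heat sink in the black test cradle: with its free end raised, hook its narrow tongue under the cradle's sloping steel lip, then rotate the heat sink down until it lies flat on the cradle floor between the lip and the end stop. Then slide the steel bolt fully home over its free edge to lock it in, let go, and leave the other things on the bench where they are.

Things in the scene. Friction and masses are not known exactly. Their poses are not given: they have to be found in the camera images.
- sink_mid (a point): Loose bare-aluminium heat sink, the largest finned thing (130 to 270 g). Point mid fin block, 18 mm above the underside; own x from tongue end to free end, z up. Five upright fins across x fill x -20 to +20 mm, y -30 to +30, from 6 to 36 mm above the underside: grip the outer faces (40 mm apart along x) or the ends (60 mm). Starts flat, x within 0.9 rad of world x (tongue towards the robot).
- tongue_tip (a point): End edge of the heat sink's tongue, middle, on the underside: x = -70, z = -18 mm from sink_mid, same axes. The tongue, 40 mm wide, 6 mm thick and 25 mm long, is the end to hook. The rest of the base plate, 60 mm wide and 6 mm thick, runs on from there by 100 mm, to x = +55 mm from sink_mid.
- jig: Test cradle screwed to the bench: black nylon plate, 200 x 92 mm, floor 12 mm above the bench. Origin at bench level, where sink_mid comes (18 mm above the floor) when the tongue touches the back wall; own x from lip to bolt (within 0.35 rad of world x), z up. Back wall's inner face at x = -70 mm.
- lip_edge (a point): On the cradle floor, below the middle of the steel lip's free edge (cradle x = -56 mm), same axes. The lip starts at the back wall and slopes up to this edge at 20 degrees; slot below it 9 mm high at the wall, 14 at the edge, 56 wide; lip top 19 mm above the floor. The tongue goes in tilted by up to about 0.3 rad (0.25 is good). The 129 mm pocket is too short to slide the 125 mm heat sink in flat.
- stop_face (a point): Middle of the end stop's inner face at the cradle floor (cradle x = +59 mm), same axes. The stop is 8 mm high over the floor. Beside it two side guides, 8 mm high and 68 mm apart, run 29 mm back towards the lip; the heat sink's 60 mm wide free end goes down between them.
- bolt_knob (a point): On the axis of the bolt's upright round knob, 14 mm thick, 24 to 54 mm above the bench, this point at 40 mm (cradle x = +88 mm at bolt = 0). Clear all round above 28 mm. It stands on a steel plate 30 mm wide, 4.5 mm thick, 20 mm above the bench (2 mm above a seated base plate), whose tip is 25 mm from the knob axis, towards the lip.
- bolt (a joint): Travel of the slide bolt in m along the cradle's -x: drawn back at the start (0 to 0.003), fully home at 0.018, its plate then reaching over the free edge of a seated heat sink. Stays where it is left; slides with about 2 N.
- stand: Slotted black nylon stand, 110 x 100 mm, with three upright green circuit boards, 92 mm high in all; origin at the centre of its underside. Leave alone.
- fuse: Squat orange plastic fuse holder, 46 x 26 x 26 mm, origin at the centre of its underside. Leave alone.
- lifter: Chrome tweezer-shaped component lifter lying along its x, 130 mm long, 6 mm high; origin at its middle, underside. Leave alone.
- smallsink: Small finned heat sink, 36 x 30 x 27 mm, no tongue; origin at the centre of its underside. Leave alone.
- meter: Grey hand multimeter lying flat, 150 x 80 x 43 mm; origin at the centre of its underside. Leave alone.
- driver: Red-handled screwdriver lying along its x, 170 mm long; origin at its middle, underside. Leave alone.
There are look-alikes about, which are no part of the job. Leave any red look-alike of the part that bears sink_mid alone. Leave any orange look-alike of the jig alone.

How it is judged:
By the outcome, as a careful person would: the job done as asked, in the order asked, and still so for the second after the job is handed in, with the robot touching nothing.
It also fails if it takes over 54 s, if anything falls off the work surface, if the arm or the gripper's body presses on something with over 40 N, if the wrist force passes 120 N, or if a joint passes its speed limit or range.

## Working session

There is one attempt and no reset: what is moved stays moved. The work goes in short steps, Python scripts to look and compute and a shell command to move; the robot and the scene stay as the last step left them, time stands still between calls to the robot, and variables do not carry over. Pictures are saved under pics/ and viewed, about 8 in all and at most 12, crops included, and the job is handed in when it is done.

```bash
mkdir -p pics
cat > h.py <<'E'
import numpy as np, cv2
from station import r
def grab(n,f):
    c=r.read_camera(n); cv2.imwrite('pics/'+f,cv2.cvtColor(c['color'],cv2.COLOR_RGB2BGR)); 
    np.savez('pics/'+f[:-4],**{k:np.array(c[k]) for k in('color','camera_matrix','R','t')}); return c
def load(f): return np.load('pics/'+f+'.npz')
def ray(c,uv,z):
    K,R,t=c['camera_matrix'],np.array(c['R']),np.array(c['t'])
    d=R.T@np.linalg.solve(K,[uv[0],uv[1],1.]); o=-R.T@t
    return o+d*(z-o[2])/d[2]
def proj(c,X):
    p=c['camera_matrix']@(np.array(c['R'])@np.array(X)+c['t']); return p[:2]/p[2]
E
python3 - <<'E'
from h import *
for n in('scene','top'):
    c=grab(n,n+'1.png'); print(n,-c['R'].T@c['t'],c['R'].round(2).tolist())
a=[cv2.imread('pics/%s1.png'%n) for n in('scene','top')]
print(r.state())
E
```

```text
scene [0.82385223 0.41333132 0.87142395] [[-0.82, 0.58, 0.01], [0.49, 0.7, -0.52], [-0.31, -0.42, -0.85]]
top [ 0.30711373 -0.01149196  1.4762736 ] [[0.02, -1.0, 0.0], [-0.99, -0.02, -0.16], [0.16, 0.0, -0.99]]
{'clock': 0.1, 'qpos': array([-1.34627477e+00,  3.81135705e-01,  1.29814630e+00, -1.96064792e-05,
        1.46363503e+00, -2.15298513e-01]), 'dq': array([ 0.00043917, -0.00112146, -0.00202708,  0.00098345, -0.00024463,
       -0.0017987 ]), 'tau': array([ 3.25983521e-03, -4.49225271e+01, -2.31655651e+01, -2.05056767e-04,
        3.62945881e-03, -2.59517783e-06]), 'ee_pos': array([ 0.2341133 , -0.4974044 ,  0.23878276]), 'ee_rot': array([ 0.59669225,  0.37921158,  0.59736719, -0.37856224]), 'force': array([ 0.07340072, -0.12470433, -0.36748009]), 'moment': array([ 0.02144632, -0.00403891,  0.01254287]), 'width': 0.08557197606791217}
```

View pics/top1.png

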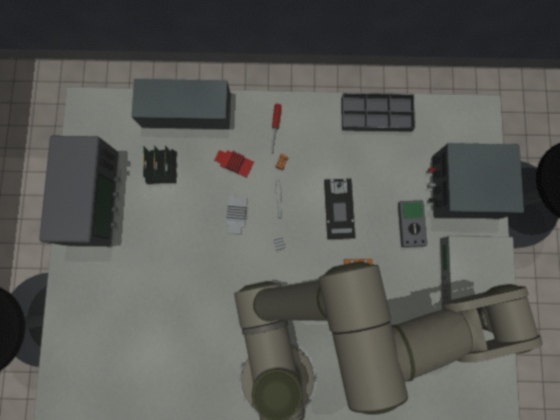

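View pics/scene1.png

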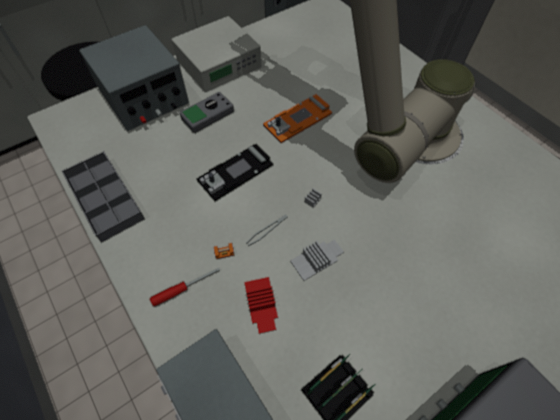

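Candidates: bare sink at top(236,213)/scene(316,260); the red look-alike at top(234,162)/scene(260,305); the small sink at top(280,243)/scene(313,198). Cradles: black at top(340,208)/scene(235,172), orange look-alike at top(358,262)/scene(298,118). I choose the bare aluminium one with a tongue and the black cradle, and check both in one close crop.

Run:
```python
from h import *
s=cv2.imread('pics/scene1.png');t=cv2.imread('pics/top1.png')
def cr(i,x,y,w,h):return cv2.resize(i[y:y+h,x:x+w],(400,300),interpolation=cv2.INTER_CUBIC)
o=np.vstack([np.hstack([cr(s,276,222,80,60),cr(s,190,138,92,69)]),np.hstack([cr(t,196,183,80,60),cr(t,290,170,100,75)])])
cv2.imwrite('pics/crop1.png',o)
c=load('top1')
for n,uv,z in[('sink fins',(236,212),.036),('tongue end',(234,233),.006),('free end',(238,195),.006),('jig lipend',(341,238),.012),('jig bolt end',(339,179),.012)]: print(n,ray(c,uv,z).round(3))
```

```text
sink fins [0.516 0.143 0.036]
tongue end [0.451 0.15  0.006]
free end [0.578 0.142 0.006]
jig lipend [ 0.441 -0.199  0.012]
jig bolt end [ 0.637 -0.192  0.012]
```

View pics/crop1.png

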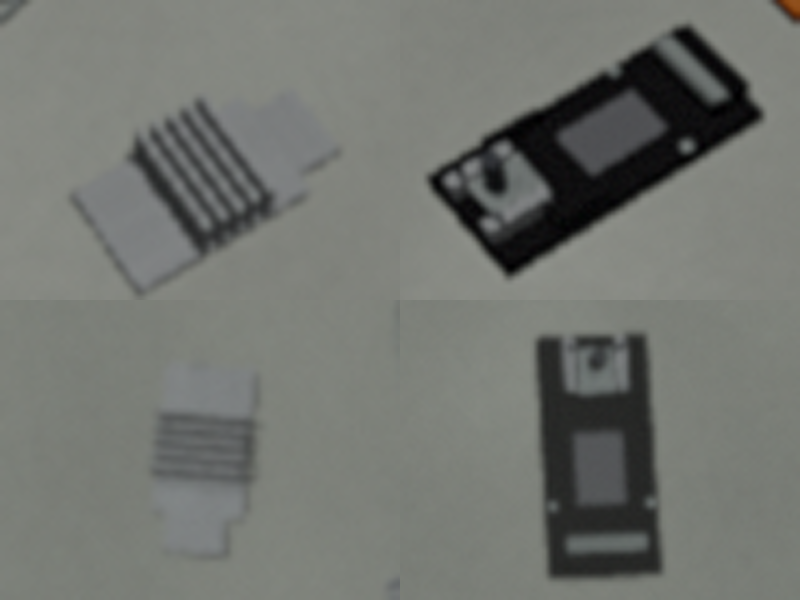

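The crop confirms it: top-left is the bare-aluminium sink with five fins and a tongue (top ~ (235,233)), top-right the black cradle with steel lip (top (341,233)) and knob (top ~ (339,185)). Now I work out the wrist turn and go above the sink.

```bash
cat >> h.py <<'E'
from scipy.spatial.transform import Rotation as Ro
def tool():
    s=r.state(); q=s['ee_rot']; return s,Ro.from_quat([q[1],q[2],q[3],q[0]])
def want(yaw,pitch=0,jaw='x',flip=1):
    """tool down, jaw along object's x (or y); pitch>0 = free end (+x) raised"""
    B=Ro.from_euler('z',yaw)*Ro.from_euler('y',-pitch)
    z=np.array([1,0,0.]) if jaw=='x' else np.array([0,1.,0]); z=z*flip; x=np.array([0,0,-1.])
    return B*Ro.from_matrix(np.c_[x,np.cross(z,x),z])
def turn(T):
    s,C=tool(); return ((T*C.inv()).as_rotvec(degrees=True)/6).round(2)
E
python3 - <<'E'
from h import *
s,C=tool(); print(C.as_matrix().round(3).tolist())
for f in(1,-1): print(f,turn(want(-.07,0,'x',f)))
print(np.array([.515,.145,.22])-s['ee_pos'])
c=grab('wrist','w0.png'); o=-c['R'].T@c['t']; print(o, 'cam in tool',C.inv().apply(o-s['ee_pos']), C.inv().apply(c['R'].T[:,2]))
E
```

```text
[[-0.0, 0.905, 0.426], [0.001, 0.426, -0.905], [-1.0, 0.0, -0.001]]
1 [-1.000e-02 -1.000e-02  1.013e+01]
-1 [-1.000e-02  1.000e-02 -1.987e+01]
[ 0.2808867   0.6424044  -0.01878276]
[ 0.29711853 -0.46827108  0.37341386] cam in tool [-0.13461327  0.06944873  0.00029092] [ 9.61829228e-01 -2.73649610e-01 -6.53106969e-04]
```

```bash
python3 -m inch '[[[-1,0.28,0.64,-0.02,0,0,10.1],[-1,0.28,0.64,-0.02,0,0,10.1],[-1,0.28,0.64,-0.02,0,0,10.1],[-1,0.28,0.64,-0.02,0,0,10.1],[-1,0.28,0.64,-0.02,0,0,10.1],[-1,0.28,0.64,-0.02,0,0,10.1],[-1,0.28,0.64,-0.02,0,0,10.1],[-1,0.28,0.64,-0.02,0,0,10.1]]]'
python3 - <<'E'
from h import *
s,C=tool(); print(s['clock'],s['ee_pos'],np.array([.515,.145,.22])-s['ee_pos'],turn(want(-.07)),s['qpos'])
E
```

```text
clock: 0.82
ee_pos: [0.3679, -0.1904, 0.2297]
ee_rot: [0.706, 0.044, 0.706, -0.044]
force: [0.5, -1.0, 0.6]
width: 0.0857
0.8167 [ 0.36791533 -0.19039677  0.22972596] [ 0.14708467  0.33539677 -0.00972596] [-0.    0.    0.53] [-7.65176499e-01  1.49746832e-01  1.65640578e+00  6.68506795e-05
  1.33542185e+00 -6.39904683e-01]
```

```bash
python3 -m inch '[[[-1,0.14,0.32,-0.01,0,0,0.3],[-1,0.14,0.32,-0.01,0,0,0.3],[-1,0.14,0.32,-0.01,0,0,0.3],[-1,0.14,0.32,-0.01,0,0,0.3],[-1,0.14,0.32,-0.01,0,0,0.3],[-1,0.14,0.32,-0.01,0,0,0.3],[-1,0.14,0.32,-0.01,0,0,0.3],[-1,0.14,0.32,-0.01,0,0,0.3]]]'
python3 -m inch '[[[-1,0,0,0,0,0,0],[-1,0,0,0,0,0,0]]]' >/dev/null
python3 - <<'E'
from h import *
s,C=tool(); print(s['clock'],s['ee_pos'],turn(want(-.07)))
grab('wrist','w1.png')
E
```

```text
clock: 1.48
ee_pos: [0.5015, 0.1152, 0.2201]
ee_rot: [0.706, 0.035, 0.706, -0.035]
force: [1.2, -1.1, 0.9]
width: 0.0854
1.65 [0.50127054 0.11454965 0.21960899] [ 0.   -0.01  0.25]
```

View pics/w1.png

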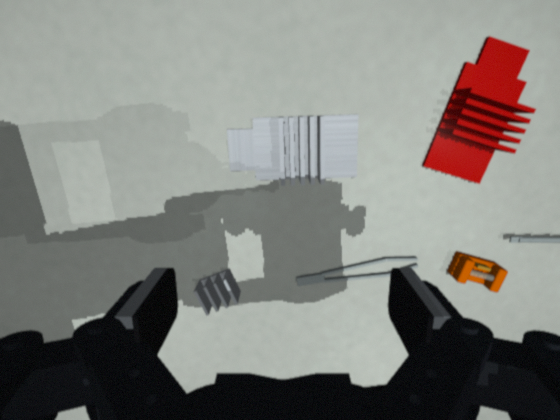

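The wrist view shows the sink with its tongue end at column 228 (rows 130–169), free end at column 358 (rows 115–177) and fins at columns 279–320. The small sink is at (218,290) and the tweezers at (355,270), both clear of the grasp.

```bash
python3 - <<'E'
from h import *
c=load('w1')
g=lambda *a:ray(c,*a)
P={n:g(uv,.006) for n,uv in dict(f1=(358,115.5),f2=(358,177),t1=(228,130),t2=(229,169.5)).items()}
for k,v in P.items(): print(k,v.round(4))
f=(P['f1']+P['f2'])/2;t=(P['t1']+P['t2'])/2;d=f-t
print('len',np.hypot(*d[:2]),'yaw',np.arctan2(d[1],d[0]),'wid',np.linalg.norm(P['f1']-P['f2']),np.linalg.norm(P['t1']-P['t2']))
yaw=np.arctan2(d[1],d[0]); print('edge yaw', [np.arctan2(*(P[a]-P[b])[:2]) for a,b in(('f1','f2'),('t1','t2'))])
m=t+d*70/125; print('mid',m)
s,C=tool(); print('shift',m[:2]-s['ee_pos'][:2],turn(want(yaw)))
E
python3 - <<'E'
import cv2
i=cv2.imread('pics/w1.png')[100:200,210:380]
cv2.imwrite('pics/c2.png',cv2.resize(i,(680,400),interpolation=cv2.INTER_CUBIC))
E
```

```text
f1 [0.578  0.1707 0.006 ]
f2 [0.5758 0.1119 0.006 ]
t1 [0.4541 0.169  0.006 ]
t2 [0.4499 0.1313 0.006 ]
len 0.12523358223650896 yaw -0.07098508190264739 wid 0.058854249804719 0.03794665704393708
edge yaw [np.float64(0.036925628084725055), np.float64(0.11052535141447462)]
mid [0.52196753 0.14518003 0.006     ]
shift [0.02096612 0.03192671] [ 0.   -0.01  0.26]
```

View pics/c2.png

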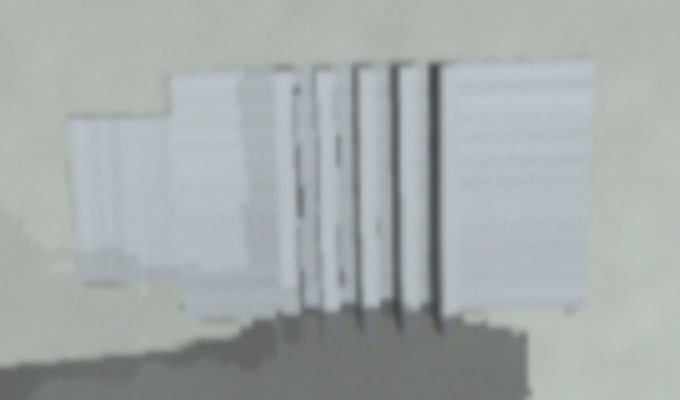

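```bash
python3 -m inch '[[[-1,0.021,0.032,-0.04,0,0,0.26],[-1,0.021,0.032,-0.08,0,0,0.26],[-1,0.021,0.032,-0.12,0,0,0.26],[-1,0.021,0.032,-0.14,0,0,0.26],[-1,0.021,0.032,-0.14,0,0,0.26],[-1,0.021,0.032,-0.14,0,0,0.26]]]'
python3 - <<'E'
from h import *
s,C=tool(); print(s['clock'],np.array([.522,.145,.02])-s['ee_pos'],turn(want(-.071)))
E
```

```text
clock: 2.2
ee_pos: [0.5221, 0.1436, 0.0803]
ee_rot: [0.706, 0.026, 0.707, -0.026]
force: [0.5, -1.1, 0.9]
width: 0.0854
2.2 [-5.03568704e-05  1.40612804e-03 -6.03180707e-02] [ 0.   -0.02  0.03]
```

```bash
python3 -m inch '[[[-1,0,0.001,-0.03,0,0,0],[-1,0,0.001,-0.06,0,0,0],[-1,0,0.001,-0.06,0,0,0],[0.3,0,0.001,-0.06,0,0,0],[1,0,0.001,-0.06,0,0,0],[1,0,0.001,-0.06,0,0,0],[1,0,0.001,-0.06,0,0,0],[1,0,0.001,-0.06,0,0,0]]]' 60
python3 -m inch '[[[1,0,0,0,0,0,0],[1,0,0,0,0,0,0],[1,0,0,0,0,0,0],[1,0,0,0,0,0,0]]]'
```

```text
clock: 2.87
ee_pos: [0.5231, 0.1459, 0.0224]
ee_rot: [0.708, 0.026, 0.705, -0.025]
force: [-2.0, -1.4, 10.7]
width: 0.0391
clock: 3.2
ee_pos: [0.5232, 0.1459, 0.0224]
ee_rot: [0.708, 0.026, 0.706, -0.026]
force: [-2.6, -1.0, 10.4]
width: 0.039
```

```bash
python3 -m inch '[[[1,0,0,0.03,0,0,0],[1,0,0,0.07,0,0,0],[1,0.005,-0.03,0.11,0,0,0],[1,0.01,-0.07,0.15,0,0,0.3],[1,0.015,-0.11,0.19,0,0,0.6],[1,0.015,-0.15,0.2,0,0,0.9],[1,0.015,-0.19,0.2,0,0,1.1],[1,0.015,-0.23,0.2,0,0,1.1]]]'
python3 -m inch '[[[1,0,-0.04,0,0,0,0],[1,0,-0.08,0,0,0,0],[1,0,-0.12,0,0,0,0],[1,0,-0.16,0.02,0,0,0],[1,0,-0.17,0.03,0,0,0],[1,0,-0.17,0.03,0,0,0],[1,0,-0.17,0.03,0,0,0]]]'
python3 - <<'E'
from h import *
s,C=tool(); print(s['clock'],s['ee_pos'],s['force'],s['width'],turn(want(.05)))
grab('wrist','w2.png')
E
```

```text
clock: 3.87
ee_pos: [0.5371, -0.0567, 0.2202]
ee_rot: [0.708, -0.016, 0.705, 0.015]
force: [1.0, 0.7, -2.9]
width: 0.0387
clock: 4.45
ee_pos: [0.5367, -0.2255, 0.2478]
ee_rot: [0.707, -0.015, 0.707, 0.015]
force: [-0.7, 1.2, -2.3]
width: 0.0386
4.45 [ 0.53668106 -0.22548869  0.2477539 ] [-0.66039163  1.2016638  -2.31221624] 0.0386042465624751 [0.   0.01 0.08]
```

View pics/w2.png

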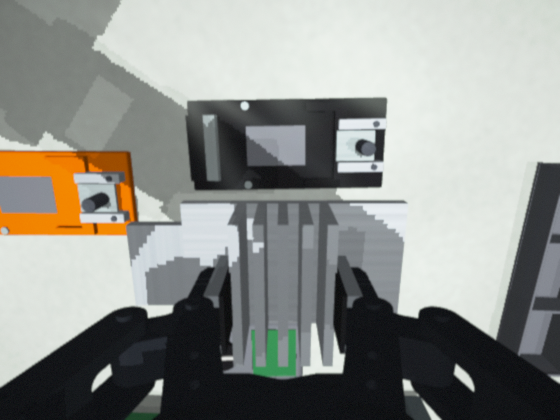

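Run:
```python
import cv2
i=cv2.imread('pics/w2.png')[92:194,183:393]
i=cv2.convertScaleAbs(i,alpha=1.6)
cv2.imwrite('pics/c3.png',cv2.resize(i,(798,388),interpolation=cv2.INTER_CUBIC))
```

```text
(no output)
```

View pics/c3.png

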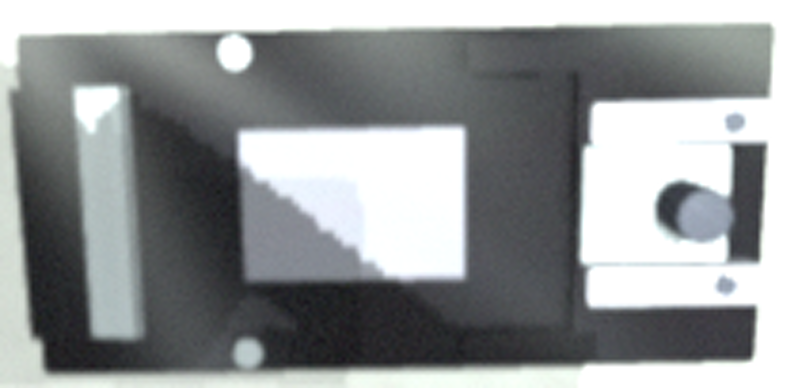

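The view shows the black cradle with its lip free edge at about pixel columns 217–221, stop line at column 334, knob top at (368,149) and plate right corners at (386,99)/(381,187). The held sink's corners are at (407,202), (181,202) and (129,223).

Run:
```python
from h import *
c=load('w2'); s,C=tool()
p=lambda x,y,z: ray(c,(183+x/3.8,92+y/3.8),z)
L=(p(128,86,.031),p(143,338,.031)); S=(p(576,72,.020),p(574,330,.020)); B=(p(583,146,.0245),p(582,262,.0245)); K=p(705,216,.054)
E=(p(772,25,.012),p(752,362,.012)); W=(p(20,38,.012),p(45,370,.012))
for n,q in dict(lip=L,stop=S,tip=B,E=E,W=W).items():
    d=q[0]-q[1]; print(n,((q[0]+q[1])/2).round(4),'len',np.linalg.norm(d).round(4),'yaw',np.arctan2(-d[0],d[1]).round(3))
print('knob',K.round(4))
a=(L[0]+L[1])/2; 
d=K-a; print('lip-knob',np.hypot(*d[:2]),'(144 - bolt)','yaw',np.arctan2(d[1],d[0]))
b=(S[0]+S[1])/2; e=b-a; print('lip-stop',np.hypot(*e[:2]),np.arctan2(e[1],e[0]))
# held sink, base top plane
z=s['ee_pos'][2]-.0224+.006
f,b2,t=[ray(c,u,z) for u in((407,202),(181,202),(129,223))]
e=f-b2; print('held len',np.hypot(*e[:2]),'(100) yaw',np.arctan2(e[1],e[0]),'tool yaw',.05-turn(want(.05))[2]*6*np.pi/180)
for q in(f,b2,t): print('in tool',C.inv().apply(q-s['ee_pos']).round(4))
```

```text
lip [ 0.4734 -0.1963  0.031 ] len 0.0641 yaw 0.054
stop [ 0.5876 -0.1898  0.02  ] len 0.0674 yaw 0.075
tip [ 0.5889 -0.1894  0.0245] len 0.03 yaw 0.075
E [ 0.639 -0.187  0.012] len 0.0898 yaw 0.06
W [ 0.4424 -0.1982  0.012 ] len 0.0888 yaw 0.049
knob [ 0.6139 -0.1881  0.054 ]
lip-knob 0.14073785660336918 (144 - bolt) yaw 0.05874751233745498
lip-stop 0.11431075206006774 0.057346349070179985
held len 0.0992092687157845 (100) yaw 0.04258655564926121 tool yaw 0.04266961714162382
in tool [0.0164 0.0288 0.0548]
in tool [ 0.0164  0.0288 -0.0444]
in tool [ 0.0164  0.0192 -0.0683]
```

Measurements agree with the given sizes: lip–stop 114.3 mm (115), lip–knob 140.7 (144 minus bolt), held base 99.2 (100). Next, a helper for the target tool pose from tongue tip and tilt.

```bash
cat >> h.py <<'E'
JO=np.array([.529,-.1931,0]); JY=.058
def plan(xt,zt,th,yo=.001):
    x=xt+.070*np.cos(th)-.0224*np.sin(th); z=.012+zt+.070*np.sin(th)+.0224*np.cos(th)
    P=JO+Ro.from_euler('z',JY).apply([x,yo,z]); s,C=tool()
    print((xt,zt,th),'shift',(P-s['ee_pos']).round(4),'turn',turn(want(JY,th)))
def tip():
    s,C=tool(); M=(Ro.from_euler('z',-JY)*C).as_matrix(); th=np.arcsin(M[2,2])
    X=C.apply([.0224,-.001,-.070])+s['ee_pos']; q=Ro.from_euler('z',-JY).apply(X-JO)
    print('t',s['clock'],'tip x,y,z',(q-[0,0,.012]).round(4),'tilt',round(th,3),'F(jig)',Ro.from_euler('z',-JY).apply(s['force']).round(1),'M',s['moment'].round(2),'w',round(s['width'],4))
E
python3 -c "
from h import *
tip(); plan(-.050,.04,.25)"
```

```text
t 4.5 tip x,y,z [-0.0642 -0.0316  0.2128] tilt -0.0 F(jig) [ 0.6  1.  -3. ] M [ 0.01 -0.05  0.03] w 0.0387
(-0.05, 0.04, 0.25) shift [ 0.0046  0.033  -0.1561] turn [ 0.11 -2.39  0.14]
```

```bash
python3 -m inch '[[[1,0.005,0.033,-0.03,0.05,-1,0.1],[1,0.005,0.033,-0.06,0.11,-2,0.14],[1,0.005,0.033,-0.1,0.11,-2.39,0.14],[1,0.005,0.033,-0.13,0.11,-2.39,0.14],[1,0.005,0.033,-0.155,0.11,-2.39,0.14],[1,0.005,0.033,-0.155,0.11,-2.39,0.14],[1,0.005,0.033,-0.155,0.11,-2.39,0.14]]]' >/dev/null
python3 - <<'E'
from h import *
tip(); plan(-.050,.002,.25); plan(-.068,.0015,.25)
a=grab('wrist','w3.png')['color']; b=grab('scene','s3.png')['color'][120:225,180:320]
o=np.hstack([cv2.resize(a[60:260,100:460],(400,222)),cv2.resize(b,(400,300))[:222]])
o=np.vstack([cv2.resize(a[60:270,120:440],(800,525))]); cv2.imwrite('pics/c4.png',o[:,:,::-1])
E
```

```text
t 5.0833 tip x,y,z [-0.0496  0.0006  0.0409] tilt 0.248 F(jig) [ 0.2 -0.4 -2.8] M [-0.01  0.18  0.01] w 0.0386
(-0.05, 0.002, 0.25) shift [-0.0005 -0.0006 -0.0388] turn [-0.01 -0.02 -0.01]
(-0.068, 0.0015, 0.25) shift [-0.0184 -0.0017 -0.0393] turn [-0.01 -0.02 -0.01]
```

View pics/c4.png

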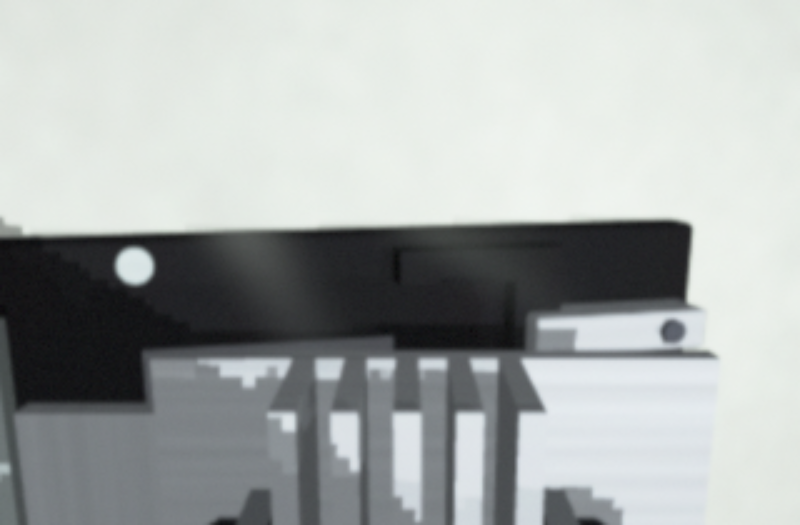

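The crop shows the tilted sink aligned over the cradle, tongue edge at crop x≈15 just short of the lip's free edge at x≈10. Lowering.

```bash
python3 -m inch '[[[1,0,0,-0.01,0,0,0],[1,0,0,-0.02,0,0,0],[1,0,0,-0.028,0,0,0],[1,0,0,-0.034,0,0,0],[1,0,0,-0.037,0,0,0],[1,0,0,-0.037,0,0,0]]]' >/dev/null
python3 -c "
from h import *
tip(); plan(-.066,.003,.25);plan(-.066,.003,.27)"
```

```text
t 5.6833 tip x,y,z [-0.0496 -0.0007  0.0033] tilt 0.249 F(jig) [ 0.4  0.3 -2.9] M [-0.03  0.27  0.07] w 0.0385
(-0.066, 0.003, 0.25) shift [-0.0165 -0.0002 -0.0003] turn [ 0.   -0.01  0.01]
(-0.066, 0.003, 0.27) shift [-0.0173 -0.0002  0.001 ] turn [ 0.01 -0.2   0.01]
```

```bash
python3 -m inch '[[[1,-0.004,0,-0.001,0,0,0],[1,-0.008,0,-0.001,0,0,0],[1,-0.012,-0.0005,-0.001,0,0,0],[1,-0.016,-0.001,-0.001,0,0,0],[1,-0.018,-0.001,-0.001,0,0,0],[1,-0.018,-0.001,-0.001,0,0,0],[1,-0.018,-0.001,-0.001,0,0,0]]]' >/dev/null
python3 -c "
from h import *
tip()"
```

```text
t 6.2667 tip x,y,z [-0.0673 -0.001   0.0034] tilt 0.251 F(jig) [ 0.1  0.4 -2.9] M [-0.04  0.23 -0.07] w 0.0391
```

```bash
python3 -m inch '[[[1,-0.001,0,-0.001,0,0,0],[1,-0.002,0,-0.002,0,0,0],[1,-0.003,0,-0.002,0,0,0],[1,-0.004,0,-0.002,0,0,0],[1,-0.004,0,-0.002,0,0,0]]]' >/dev/null
python3 -c "
from h import *
tip()"
```

```text
t 6.6833 tip x,y,z [-0.0695 -0.0009  0.0014] tilt 0.254 F(jig) [ 9.8  1.7 -6.7] M [ 0.49 -1.74 -0.02] w 0.0387
```

Back-wall contact at 10 N. Backing off ~2 mm before rotating.

```bash
python3 -m inch '[[[1,0.001,0,0,0,0,0],[1,0.003,0,0.0005,0,0,0],[1,0.003,0,0.0005,0,0,0],[1,0.003,0,0.0005,0,0,0]]]' >/dev/null
python3 -c "
from h import *
tip()
for th in(.2,.15,.1,.05,0.0): plan(-.0685,.0015 if th>.06 else .001,th)"
```

```text
t 7.0167 tip x,y,z [-0.0685 -0.0007  0.0016] tilt 0.25 F(jig) [-0.5 -0.7 -2.7] M [0.03 0.15 0.01] w 0.0391
(-0.0685, 0.0015, 0.2) shift [ 0.0018  0.0008 -0.0032] turn [-0.02  0.48  0.  ]
(-0.0685, 0.0015, 0.15) shift [ 0.0035  0.0009 -0.0065] turn [-0.05  0.95  0.  ]
(-0.0685, 0.0015, 0.1) shift [ 0.005   0.001  -0.0098] turn [-0.07  1.43  0.  ]
(-0.0685, 0.001, 0.05) shift [ 0.0064  0.0011 -0.0137] turn [-0.1   1.91  0.  ]
(-0.0685, 0.001, 0.0) shift [ 0.0076  0.0012 -0.0172] turn [-0.13  2.38  0.  ]
```

```bash
python3 -m inch '[[[1,0.0009,0.0004,-0.0016,-0.01,0.24,0],[1,0.0018,0.0008,-0.0032,-0.02,0.48,0],[1,0.0027,0.0008,-0.0048,-0.04,0.72,0],[1,0.0035,0.0009,-0.0065,-0.05,0.95,0],[1,0.0043,0.001,-0.008,-0.06,1.2,0],[1,0.005,0.001,-0.0098,-0.07,1.43,0],[1,0.005,0.001,-0.0098,-0.07,1.43,0]]]' >/dev/null
python3 -c "
from h import *
tip()
for th in(.05,0.0): plan(-.0685,.001,th); plan(-.0685,-.0005,th)"
```

```text
t 7.6 tip x,y,z [-0.0681 -0.0001  0.0014] tilt 0.1 F(jig) [-1.3 -0.1 -2.5] M [-0.02  0.09  0.02] w 0.0389
(-0.0685, 0.001, 0.05) shift [ 0.001   0.0001 -0.0038] turn [-0.03  0.47  0.  ]
(-0.0685, -0.0005, 0.05) shift [ 0.001   0.0001 -0.0053] turn [-0.03  0.47  0.  ]
(-0.0685, 0.001, 0.0) shift [ 0.0022  0.0002 -0.0072] turn [-0.06  0.95  0.  ]
(-0.0685, -0.0005, 0.0) shift [ 0.0022  0.0002 -0.0087] turn [-0.06  0.95  0.  ]
```

```bash
python3 -m inch '[[[1,0.0005,0,-0.002,-0.01,0.24,0],[1,0.001,0.0001,-0.0038,-0.03,0.47,0],[1,0.0016,0.0001,-0.0055,-0.04,0.7,0],[1,0.0022,0.0002,-0.0072,-0.06,0.95,0],[1,0.0022,0.0002,-0.0075,-0.06,0.95,0],[1,0.0022,0.0002,-0.0075,-0.06,0.95,0]]]' >/dev/null
python3 - <<'E'
from h import *
tip()
a=grab('wrist','w5.png')['color']; b=grab('scene','s5.png')['color'][120:225,180:320]
o=np.hstack([cv2.resize(a[100:310,100:450],(500,300)),cv2.resize(b,(300,225)).copy() if 0 else cv2.resize(b[:, :],(300,300))]); cv2.imwrite('pics/c5.png',o[:,:,::-1])
E
```

```text
t 8.1 tip x,y,z [-0.0687  0.0001  0.0007] tilt 0.001 F(jig) [-0.4  0.1 -2.4] M [ 0.   -0.01  0.03] w 0.0387
```

View pics/c5.png

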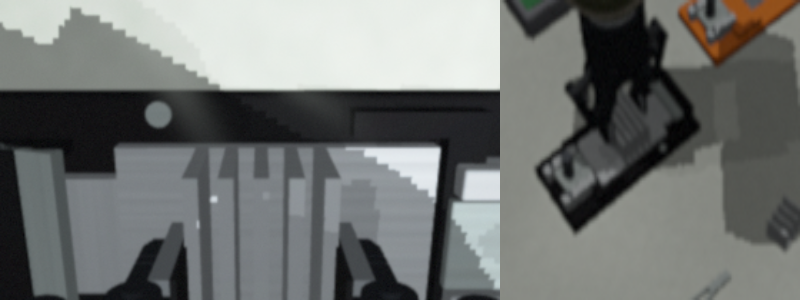

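The tongue passes under the lip (crop x≈65) and the free edge sits just short of the stop (x≈437). No floor contact yet, so I press gently, then release.

```bash
python3 -m inch '[[[1,0,0,-0.0005,0,0,0],[1,0,0,-0.001,0,0,0],[1,0,0,-0.0015,0,0,0],[1,0,0,-0.002,0,0,0],[1,0,0,-0.002,0,0,0]]]' >/dev/null
python3 -c "
from h import *
tip()"
```

```text
t 8.6167 tip x,y,z [-0.0689 -0.0001 -0.0001] tilt 0.001 F(jig) [-3.5  0.7  8. ] M [ 0.23  0.5  -0.01] w 0.0384
```

```bash
python3 -m inch '[[[0,0,0,0,0,0,0],[-0.3,0,0,0,0,0,0],[-0.3,0,0,0,0,0,0],[-0.3,0,0,0,0,0,0],[-0.3,0,0,0.01,0,0,0],[-0.3,0,0,0.03,0,0,0],[-0.3,0,0,0.06,0,0,0],[-0.3,0,0,0.1,0,0,0]]]'
python3 -m inch '[[[-0.3,0,-0.03,0.03,0,0,0],[-0.3,0,-0.06,0.06,0,0,0],[-0.3,0,-0.06,0.06,0,0,0],[-0.3,0,-0.06,0.06,0,0,0]]]' >/dev/null
python3 - <<'E'
from h import *
s,C=tool(); print(s['clock'],s['ee_pos'],s['width'])
a=grab('wrist','w6.png')['color']
cv2.imwrite('pics/c6.png',cv2.resize(a[60:240,150:450],(800,480))[:,:,::-1])
E
```

```text
clock: 9.28
ee_pos: [0.5292, -0.1915, 0.1334]
ee_rot: [0.706, -0.02, 0.708, 0.021]
force: [0.8, 0.8, 0.5]
width: 0.0555
9.6167 [ 0.53037279 -0.25347764  0.19536553] 0.055346568016307315
```

View pics/c6.png

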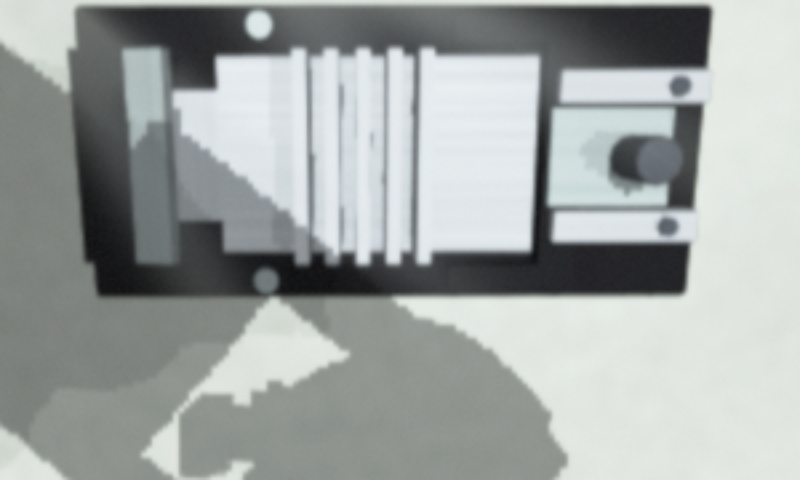

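The sink lies flat: tongue under the lip (crop x≈172), free edge at x≈537, bolt plate tip at x≈550, knob top at (658,160). Next: knob position and shift.

Run:
```python
from h import *
c=load('w6'); s,C=tool()
p=lambda x,y,z: ray(c,(150+x*.375,60+y*.375),z)
J=lambda X:Ro.from_euler('z',-JY).apply(X-JO).round(4)
K=p(658,160,.054); print('knob',K,J(K)); print('free edge',J(p(540,55,.018)),J(p(533,252,.018)),'tip',J(p(551,107,.0245)),J(p(549,205,.0245)),'stop')
print('fin tops',J(p(300,47,.048)),J(p(427,265,.048)))
T=JO+Ro.from_euler('z',JY).apply([.085,0,.05]); print('shift',T-s['ee_pos'],K-s['ee_pos'],turn(want(JY)))
```

```text
knob [ 0.61329134 -0.1878953   0.054     ] [0.0845 0.0003 0.054 ]
free edge [0.0565 0.0307 0.018 ] [ 0.0575 -0.03    0.018 ] tip [0.0595 0.0152 0.0245] [ 0.0605 -0.0144  0.0245] stop
fin tops [-0.0161  0.0308  0.048 ] [ 0.0205 -0.03    0.048 ]
shift [ 0.08396819  0.0638749  -0.14361716] [ 0.08340246  0.06415236 -0.13961716] [0.   0.01 0.01]
```

```bash
python3 -m inch '[[[-0.3,0.03,0.02,0,0,0,0],[-0.3,0.06,0.045,0,0,0,0],[-0.3,0.0836,0.064,-0.01,0,0,0],[-0.3,0.0836,0.064,-0.04,0,0,0],[-0.3,0.0836,0.064,-0.07,0,0,0],[-0.3,0.0836,0.064,-0.09,0,0,0],[-0.3,0.0836,0.064,-0.09,0,0,0]]]' 30
python3 -c "
from h import *
s,C=tool(); T=JO+Ro.from_euler('z',JY).apply([.0847,0,.05]); print(T-s['ee_pos'])"
```

```text
clock: 10.25
ee_pos: [0.6113, -0.1854, 0.0975]
ee_rot: [0.704, -0.019, 0.71, 0.023]
force: [0.0, -0.4, 0.2]
width: 0.0557
[ 0.00228731 -0.00277977 -0.04754964]
```

```bash
python3 -m inch '[[[-0.3,0.001,-0.001,-0.02,0,0,0],[-0.3,0.0015,-0.0015,-0.04,0,0,0],[-0.3,0.0015,-0.0015,-0.047,0,0,0],[-0.3,0.0015,-0.0015,-0.047,0,0,0],[0.3,0.0015,-0.0015,-0.047,0,0,0],[1,0.0015,-0.0015,-0.047,0,0,0],[1,0.0015,-0.0015,-0.047,0,0,0],[1,0.0015,-0.0015,-0.047,0,0,0]]]' 30
python3 -c "
from h import *
tip(); s,C=tool(); print(Ro.from_euler('z',-JY).apply(s['ee_pos']-JO))"
```

```text
clock: 10.92
ee_pos: [0.6156, -0.1897, 0.0577]
ee_rot: [0.708, -0.021, 0.706, 0.02]
force: [-1.6, -0.1, 5.5]
width: 0.0109
t 10.9167 tip x,y,z [ 0.0167 -0.0026  0.0232] tilt 0.002 F(jig) [-1.6 -0.   5.5] M [0.13 0.36 0.02] w 0.0109
[ 0.08660951 -0.00163669  0.05770939]
```

```bash
python3 -m inch '[[[1,0,0,0,0,0,0],[1,0,0,0,0,0,0]]]'
python3 - <<'E'
from h import *
a=grab('wrist','w7.png')['color']; b=grab('scene','s7.png')['color'][130:210,180:290]
cv2.imwrite('pics/c7.png',np.hstack([cv2.resize(a[150:400,130:460],(450,340)),cv2.resize(b,(350,340))])[:,:,::-1])
E
```

```text
clock: 11.08
ee_pos: [0.6156, -0.1897, 0.0577]
ee_rot: [0.708, -0.021, 0.706, 0.02]
force: [-1.7, 1.0, 6.4]
width: 0.0113
```

View pics/c7.png

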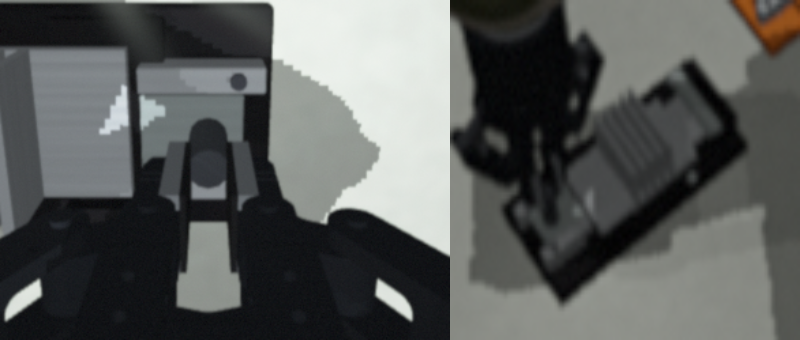

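The knob sits between the pads (left panel at (208,150)), with the sink flat beside it. Sliding the bolt in cradle −x.

```bash
python3 -m inch '[[[1,-0.002,0,0,0,0,0],[1,-0.005,-0.0003,0,0,0,0],[1,-0.008,-0.0005,0,0,0,0],[1,-0.011,-0.0006,0,0,0,0],[1,-0.013,-0.0008,0,0,0,0],[1,-0.015,-0.0009,0,0,0,0],[1,-0.015,-0.0009,0,0,0,0]]]' 
python3 -c "
from h import *
tip(); s,C=tool(); print(Ro.from_euler('z',-JY).apply(s['ee_pos']-JO))"
```

```text
clock: 11.77
ee_pos: [0.6008, -0.1906, 0.0577]
ee_rot: [0.708, -0.021, 0.706, 0.02]
force: [0.4, -0.1, 6.4]
width: 0.0108
t 11.7667 tip x,y,z [ 0.0019 -0.0026  0.023 ] tilt 0.003 F(jig) [ 0.4 -0.1  6.4] M [ 0.2  -0.12 -0.02] w 0.0108
[ 0.07178775 -0.00165368  0.05765398]
```

Moved 14.8 mm with no end stop felt yet, so I push on until it resists.

```bash
python3 -m inch '[[[1,-0.001,0,0,0,0,0],[1,-0.002,0,0,0,0,0],[1,-0.003,-0.0001,0,0,0,0],[1,-0.004,-0.0002,0,0,0,0],[1,-0.004,-0.0002,0,0,0,0]]]' 
python3 -c "
from h import *
tip(); s,C=tool(); print(Ro.from_euler('z',-JY).apply(s['ee_pos']-JO))"
```

```text
clock: 12.18
ee_pos: [0.598, -0.1908, 0.0578]
ee_rot: [0.709, -0.021, 0.705, 0.02]
force: [5.4, 1.9, 3.3]
width: 0.0112
t 12.1833 tip x,y,z [-0.0008 -0.0027  0.0229] tilt 0.006 F(jig) [5.5 1.6 3.3] M [ 0.28 -0.98 -0.  ] w 0.0112
[ 0.06905377 -0.00169596  0.05778554]
```

```bash
python3 -m inch '[[[1,-0.001,0,0,0,0,0],[1,-0.002,0,0,0,0,0],[1,-0.003,-0.0001,0,0,0,0],[1,-0.003,-0.0001,0,0,0,0]]]' 
python3 -c "
from h import *
s,C=tool(); print(Ro.from_euler('z',-JY).apply(s['ee_pos']-JO))"
```

```text
clock: 12.52
ee_pos: [0.5976, -0.1908, 0.058]
ee_rot: [0.711, -0.021, 0.702, 0.019]
force: [18.5, 3.6, -1.3]
width: 0.011
[ 0.06859946 -0.00171191  0.05803938]
```

Hard stop at 18.5 N: the bolt is home. I relax the push, open and lift clear.

```bash
python3 -m inch '[[[1,0.003,0.0002,0,0,0,0],[1,0.0045,0.0002,0,0,0,0],[0.6,0.0045,0.0002,0,0,0,0],[0.1,0.0045,0.0002,0,0,0,0],[-0.1,0.0045,0.0002,0,0,0,0],[-0.1,0.0045,0.0002,0,0,0,0],[-0.1,0.0045,0.0002,0.01,0,0,0],[-0.1,0.0045,0.0002,0.04,0,0,0]]]'
python3 -m inch '[[[-0.1,0,-0.02,0.04,0,0,0],[-0.1,-0.02,-0.04,0.08,0,0,0],[-0.1,-0.04,-0.06,0.11,0,0,0],[-0.1,-0.06,-0.06,0.11,0,0,0],[-0.1,-0.06,-0.06,0.11,0,0,0],[-0.1,-0.06,-0.06,0.11,0,0,0]]]'
python3 - <<'E'
from h import *
a=grab('wrist','w8.png')['color']
cv2.imwrite('pics/c8.png',cv2.resize(a[60:240,150:450],(800,480))[:,:,::-1])
E
```

```text
clock: 13.18
ee_pos: [0.5959, -0.1897, 0.0935]
ee_rot: [0.705, -0.019, 0.709, 0.022]
force: [0.4, 0.5, 0.3]
width: 0.0468
clock: 13.68
ee_pos: [0.5372, -0.251, 0.2078]
ee_rot: [0.708, -0.02, 0.706, 0.019]
force: [0.7, -0.2, -0.3]
width: 0.0469
```

View pics/c8.png

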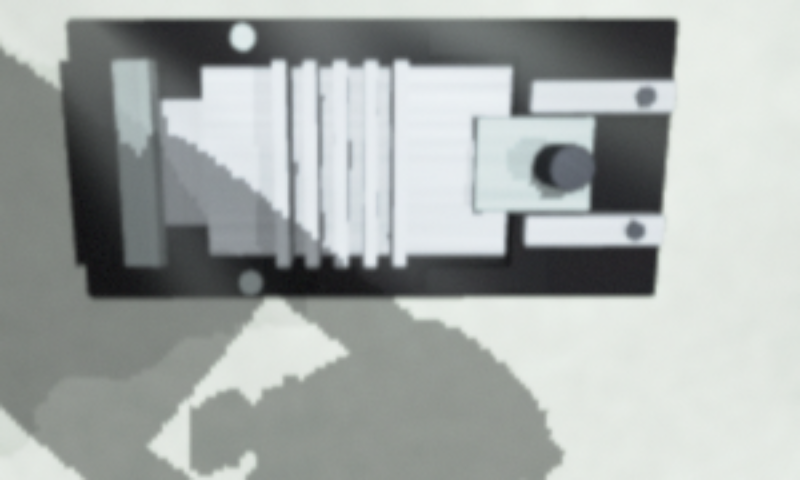

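The bolt plate (tip at crop x≈475) now covers the free edge (x≈508), the tongue is under the lip (x≈160), and the gripper is clear. One numerical check on knob and edge before handing in.

Run:
```python
from h import *
c=load('w8')
p=lambda x,y,z: Ro.from_euler('z',-JY).apply(ray(c,(150+x*.375,60+y*.375),z)-JO).round(4)
k=p(571,167,.054)[0]; print('knob',k,'bolt',.088-k,'tip',p(474,118,.0245)[0],p(474,212,.0245)[0],'bolt',.063-p(474,165,.0245)[0],'free edge',p(512,67,.018),p(505,255,.018))
if .088-k>.0165: print(r.hand_in())
```

```text
knob 0.0695 bolt 0.01849999999999999 tip 0.0441 0.0451 bolt 0.0184 free edge [0.0566 0.0303 0.018 ] [ 0.057  -0.0301  0.018 ]
the job is handed in; nothing more can be done
None
```

The heat sink is mounted and locked in the black cradle. I handed the job in at about 14 s on the robot's clock, against the 54 s limit; no verdict is reported.

**What I did:** I gripped the heat sink by its outer fin faces and tilted the free end up 0.25 rad. The tongue went under the lip until it touched the back wall (about 10 N). I backed off about 1 mm, rotated it flat and pressed it lightly onto the floor. After letting go, I gripped the bolt knob and slid it in cradle −x until it hit its stop at 18.5 N, then opened and lifted clear.

**Last checks:**
- **Bolt:** its travel measured 18.5 mm from the knob and 18.4 mm from the plate tip, against 18 mm for fully home.
- **Heat sink:** the free edge is at cradle x ≈ +57 mm, level and centred, about 12 mm under the bolt plate. The tongue is under the lip.

**Disagreements and gaps:**
- **Knob grip:** the opening read 11 mm on the 14 mm knob, and the tool sat about 7 mm higher than commanded while gripping it. The bolt still slid home.
- **Other things on the bench:** I never reached for any of them, and the largest wrist force I read was about 19 N. I did not take a final picture of the whole bench to confirm that nothing else moved.

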